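Open the wide blast gate and start the dust extractor

TASK

Before sanding at the bench, pull the slide of the larger blast gate fully open, then start the extractor at low speed: turn the rotary selector on the starter box clockwise until it clicks into its first position, and let it go there. Leave the smaller gate shut, and leave the glue bottle and the sanding block standing where they are.

Things in the scene. Friction and masses are not known exactly. Their poses are not given: they have to be found in the camera images.
- wide_gate: the larger of two aluminium blast gates, on a 100 mm bore dust duct that rises through the bench; screwed down. Origin on the duct axis at bench level; its slide pulls out along -x; z up. Castings 150 (x) by 130 (y) mm, 34 to 60 mm above the bench; open bell mouth 120 mm across, rim 90 mm above the bench. Both gates and the starter box stand in a row, in any order
- wide_gate_slide (a joint): how far the wide gate's flat steel slide is pulled out, in m: 0 = shut, 0.105 = fully open, against its stop. Starts at 0 to 0.012. It stays where it is left; about 3 N moves it, level, along the gate's -x
- wide_gate_grip (a point): in the upright black grip at the slide's outer end, mid-section, 15 mm below its top; moves with the slide, axes as the wide gate's. The grip is 28 mm wide (y), 20 mm thick (x), its top 111 mm above the bench, its upper 50 mm free to pinch from above across the slide (along y); shut, it stands 109.5 mm in front (-x) of the duct axis
- narrow_gate: the smaller blast gate, to stay shut: same make, 63 mm bore duct, castings 105 by 90 mm, mouth 83 mm across with its rim 90 mm above the bench, grip 16 by 20 mm, its top 94 mm above the bench, 77.5 mm in front of the duct axis. Origin on the duct axis at bench level; axes as the wide gate's
- narrow_gate_slide (a joint): how far the narrow gate's slide is pulled out, in m: 0 = shut (as it starts), 0.068 = fully open
- starter_box: the extractor's starter: a grey steel box 190 (x) by 120 (y) by 70 mm tall, screwed down, with one black rotary selector on top, two clear lamps behind it and a conduit at its rear. Origin at bench level under the middle of its rear edge; the box extends from there along -x; z up. The selector's upright axis is 115 mm in front (-x) of the origin
- selector (a joint): rad, clockwise from above: 0 = off, as it starts (pointer along the box's +x, to its rear, at a dot); 1.047 = low speed, first click (one bar marked); 2.094 = high speed, second click (two bars), end stop. A spring detent holds it in all three: resists with up to about 0.3 N m, snaps on to the next once past half-way (30 degrees), springs back if released before
- selector_grip (a point): on the selector's axis, 99 mm above the bench. The handle is a straight bar 68 mm long, 16 mm wide, 78 to 112 mm above the bench, on a disc 60 mm across whose top is 82 mm above the bench. The point's x axis points along the bar to its pointed end with the white line, z up; it turns with the selector
- glue: white glue bottle, 52 mm wide, 150 mm tall, standing in front of the starter box; origin at the centre of its foot
- sanding_block: cork sanding block 68 x 102 x 35 mm, lying in front of the narrow gate; origin at the centre of its underside

How it is judged (in metres and radians):
On the way, in this order (a step that is already met when the one before it is completed fails the run):
1. the wide gate's slide is pulled fully open, with the selector still off (value of joint wide_gate_slide above 0.095 m and value of joint selector below 0.3 rad), for 0.2 s.
2. the selector clicks into its first position (value of joint selector between 0.9 and 1.2 rad), for 0.3 s.
At the end, for the whole second after the job is handed in: The wide gate's slide is fully open (at least 95 of its 105 mm), the selector rests in its first position (60 degrees, within 8.5 degrees), the narrow gate is shut (within 8 mm) and everything is let go (all of step 2 and value of joint wide_gate_slide above 0.095 m and velocity of joint selector between -0.05 and 0.05 rad/s and value of joint narrow_gate_slide below 0.008 m); the robot touches nothing.
It fails at once if the narrow gate is pulled open by more than 8 mm (not (value of joint narrow_gate_slide below 0.008 m)).
It fails at once if the glue bottle or the sanding block is pushed aside by more than 25 mm, or the bottle knocked over (distance of any of glue, sanding_block from where it was at the start of the episode above 0.025 m or angle between glue's own z axis and vertical above 0.4 rad).
It also fails if it takes over 51 s, if anything falls off the work surface, if the arm or the gripper's body presses on something with over 40 N, if the wrist force passes 120 N, or if a joint passes its speed limit or range.

ROBOT

A 7-joint arm with a two-finger parallel gripper is mounted at the origin on the work surface. World frame = base frame: x ahead of the robot, y to its left, z up, the work surface at z = 0. Lengths are in mm, angles in rad, forces in N, time in s.
With the tool pointing down it reaches from about 400 to 875 mm from the base axis. Payload 4.4 kg.
Tool frame: the origin (TCP) lies between the finger pads; the fingertips stand 17 mm ahead of it and the grasp point (between the pads) lies 2 mm behind it; z points along the fingers, y is the line along which they close (so a half turn about z gives the same grasp; the last joint's range is limited). The gripper opens to 85 mm and grips with 20 to 120 N. Pads are 22 mm wide; open, the fingers measure 114 mm over their backs; the gripper's body (76 mm by 85 mm) begins 54 mm behind the grasp point. The pads swing forward as they close: fully open they stand 13 mm farther back than shut.
Start: joints at [-1.302, 0.628, 0.038, 1.517, -0.027, 0.996, -0.02], TCP at [213.554, 613.932, 248.313] pointing down, gripper open.
Joint ranges: [-3.06, 3.06], [-0.37, 2.12], [-1.25, 1.32], [0.18, 2.47], [-1.1, 4.24], [0.23, 1.98], [-2.94, 2.94]. Speed limits (rad/s): [2.57, 2.57, 3.14, 3.14, 3.14, 3.14, 3.14].

INTERFACE

Orientations are given as [roll, pitch, yaw] about the fixed x, y, z axes, in that order (R = Rz(yaw) Ry(pitch) Rx(roll)).
In Python, from cell import sensors, get_image, ctrl gives the robot as it stands.
- The arm moves only by the tool send_rows, never from a script. Its argument "series" is a list of rows, each a list of 3 entries, a list of its own where there are three numbers: the finger opening in mm, from 0 to 85.4, then the shift along the world's x, y, z in units of 60 mm (1.0 is 60 mm), then the turn, a rotation vector about the world's x, y, z in units of 5 degrees (1.0 is 5 degrees). A call has 1 to 8 rows; each row shifts and turns the commanded pose from where the row before left it; what a row does not reach is not made up. A row lasts 1/8 s, in which the tool goes at most 62.5 mm and 10.7 degrees, less where a joint would pass 70% of its speed; a pose out of reach is approached as far as the arm can. A call is refused whole if a number of a shift passes 1 or a number of a turn 1, either way. A call with a gripper value outside its range is refused whole. The fingers move at their own pace and stop on an object; the grip force is fixed at half the most. Time passes only in rows, so rows that do not move let the fingers close. It gives the time, the measured TCP pose, the force, the opening and the grip force at its end, in the units of the state.
- sensors.read_state(): the state, without advancing time (a new reading comes with each control period).
- get_image(name): name is "scene" or "top"; returns a dict with "img" (384x512x3 uint8, red, green, blue), "depth" (384x512 float32, mm along the optical axis (not along the pixel's ray), 0 where there is no reading), "vfov" (degrees; the focal length in pixels is half the picture's height over the tangent of half this angle, whatever the lens; pixels are square), "cx", "cy" (the principal point, pixels), "world_to_cam" (4x4, takes a point from world to camera coordinates). Camera axes: x right, y down, z forward; pixel columns grow to the right and rows downward; lengths in mm; the calibration is good to about 2 mm. A picture is of the moment at which its call begins.
- ctrl.finish_job(): hands the job in; it is judged then, once.
The state is a dict: "clock": time; "qpos": joint angles; "qd": joint speeds; "tau": joint torques, N m; "eef_pos": TCP position; "tool_rot": TCP orientation; "force": force on the tool from outside, world axes, zero at the start; "torque": the same for the moment, N m; "width": finger opening in mm; "gripper_force": force on a finger pad.
Only numpy, scipy, OpenCV 4.12 (cv2) and the standard library are available. Lean on these libraries where they do the work, as an engineer would, in place of code of your own. Each camera call takes 0.05 s, during which the arm holds its last target. There are 200 camera calls.

## Working session

There is one attempt and no reset: what is moved stays moved. The work goes in short steps, Python scripts to look and compute and a tool call to move; the robot and the scene stay as the last step left them, time stands still between calls to the robot, and variables do not carry over. Pictures are saved under pics/ and viewed, at most 10 in all, crops included, and the job is handed in when it is done.

Besides the shell and the picture viewer there is one more tool, called after "Call:" by a JSON object that holds its "op" and its "data". send_rows: Moves the arm, as the interface text tells. Its arguments: {"type":"object","properties":{"series":{"type":"array"}},"required":["series"]}

```bash
mkdir -p pics
cat > h.py <<'E'
import numpy as np, cv2
from cell import sensors, get_image, ctrl
def cloud(n):
    d=get_image(n); D=d["depth"]; h,w=D.shape
    f=h/2/np.tan(np.radians(d["vfov"])/2)
    v,u=np.mgrid[:h,:w]
    P=np.stack([(u-d["cx"])*D/f,(v-d["cy"])*D/f,D,np.ones_like(D)],-1)
    W=(P@np.linalg.inv(d["world_to_cam"]).T)[...,:3]
    W[D==0]=np.nan
    return d,W
E
python3 - <<'E'
from h import *
for n in("top","scene"):
    d,W=cloud(n); cv2.imwrite(f"pics/{n}1.png",d["img"][...,::-1]); np.save(n,W)
    print(n,d["vfov"],np.linalg.inv(d["world_to_cam"])[:3,3])
s=sensors.read_state(); print(s["clock"],s["eef_pos"],s["tool_rot"],s["width"])
E
```

```text
top 54.54973588915366 [519.64096047   9.11033363 859.35505091]
scene 57.86012933055136 [1210.29209641  222.31965988  563.98206959]
0.1 [213.34848328 613.42227    247.50307866] [-3.13988671e+00  1.30029581e-05  2.80685112e+00] 85.65203590488254
```

View pics/top1.png

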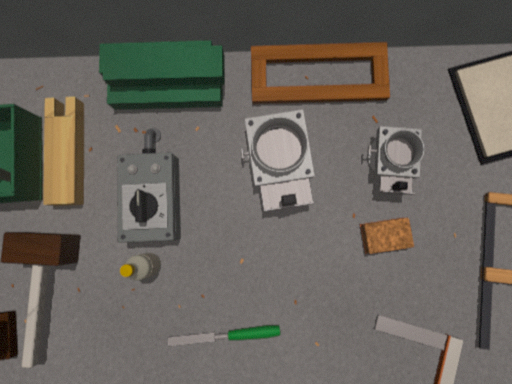

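View pics/scene1.png

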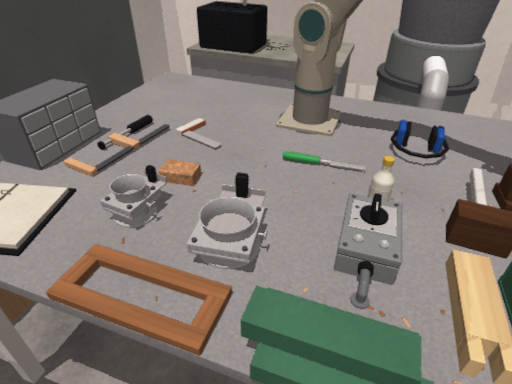

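The top view shows the wide gate (mouth at about 280,148, grip at 289,200), the narrow gate (403,152, grip 400,187) and the starter box (147,196, selector 144,206). The glue is at 137,268 and the cork block at 388,236. +x is up in the image and +y is left.

Run:
```python
from h import *
W=np.load("top.npy"); S=np.load("scene.npy")
def sel(W,x,y,z):
    m=(W[...,0]>x[0])&(W[...,0]<x[1])&(W[...,1]>y[0])&(W[...,1]<y[1])&(W[...,2]>z[0])&(W[...,2]<z[1]); return W[m]
def px(u,v): print((u,v),W[v,u].round(0))
for p in[(280,118),(289,200),(254,120),(144,206),(130,230),(165,165),(137,268),(125,270),(403,130),(400,187),(388,236)]: px(*p)
def rect(n,P):
    if len(P)<5: print(n,len(P));return
    (c,s,a)=cv2.minAreaRect(P[:,:2].astype(np.float32)); print(n,len(P),np.round(c,1),np.round(s,1),round(a,1),'mean',P.mean(0).round(1))
sx,sy=W[206,144,:2]; gx,gy=W[200,289,:2]; wx,wy=W[148,280,:2]
for nm,C in(("top",W),("scene",S)):
    print(nm)
    rect("box",sel(C,(sx-150,sx+150),(sy-90,sy+90),(64,75)))
    rect("bar",sel(C,(sx-60,sx+60),(sy-50,sy+50),(105,117)))
    rect("grip",sel(C,(gx-40,gx+40),(gy-40,gy+40),(103,116)))
    rect("rim",sel(C,(wx-90,wx+90),(wy-90,wy+90),(85,95)))
    rect("cast",sel(C,(wx-110,wx+110),(wy-100,wy+100),(54,64)))
    rect("slide",sel(C,(gx-40,gx+40),(gy-70,gy+70),(35,55)))
    rect("glue",sel(C,(sx-180,sx-60),(sy-60,sy+70),(85,160)))
```

```text
(280, 118) [761. -24.  88.]
(289, 200) [584. -36. 112.]
(254, 120) [766.  32.  63.]
(144, 206) [579. 262.  99.]
(130, 230) [531. 299.  74.]
(165, 165) [669. 227.  70.]
(137, 268) [455. 267. 121.]
(125, 270) [455. 280. 150.]
(403, 130) [ 727. -280.   91.]
(400, 187) [ 607. -266.   92.]
(388, 236) [ 506. -254.   35.]
top
box 3897 [563.3 269.4] [266.2 120.8] 1.5 mean [601.2 267.6  71.4]
bar 260 [579.7 269.2] [66.8 16.1] 2.1 mean [577.7 268.4 111.9]
grip 137 [585.6 -36.2] [20.  27.6] 8.5 mean [585.4 -36.  110.7]
rim 422 [704.6 -20. ] [117.3 117.7] 44.5 mean [710.  -22.4  89.1]
cast 1563 [693.5 -12.8] [170.6 148.8] 7.5 mean [692.2 -18.8  60.4]
slide 908 [601.1 -29. ] [ 58.6 118.9] 7.4 mean [601.6 -29.9  49.6]
glue 570 [454.6 274.9] [51.  45.3] 18.3 mean [455.3 271.1 116.3]
scene
box 2823 [575.3 268.4] [247.9 118.8] 1.5 mean [622.  271.   71.5]
bar 163 [583.3 269.1] [67.4 16. ] 1.4 mean [585.9 268.7 112.2]
grip 92 [590.  -35.7] [20.5 26.7] 10.4 mean [591.8 -34.8 110.1]
rim 420 [706.7 -21.3] [118.8 117. ] 49.2 mean [698.4 -26.5  89.4]
cast 1432 [687.4 -14.5] [189.  149.2] 7.3 mean [735.   -8.7  61. ]
slide 317 [593.5 -28.8] [125.   52.3] 86.5 mean [591.3 -27.7  51.2]
glue 463 [462.6 278.6] [37.2 49.6] 16.7 mean [466.5 277.1 114.1]
```

Call:
{"op": "send_rows", "data": {"series": [[85,[0.39,-0.68,0],[0,0,0.33]],[85,[0.39,-0.68,0],[0,0,0.33]],[85,[0.39,-0.68,0],[0,0,0.33]],[85,[0.39,-0.68,0],[0,0,0.33]],[85,[0.39,-0.68,0],[0,0,0.33]],[85,[0.39,-0.68,0],[0,0,0.33]],[85,[0.39,-0.68,0],[0,0,0.33]],[85,[0.39,-0.68,0],[0,0,0.33]]]}}

```text
clock: 1.1
eef_pos: [401.2, 286.0, 248.1]
tool_rot: [-3.141, -0.0, 3.038]
force: [0.3, -0.1, -0.1]
width: 85.0
gripper_force: 0.0
```

Call:
{"op": "send_rows", "data": {"series": [[85,[0.39,-0.68,0],[0,0,0.33]],[85,[0.39,-0.68,0],[0,0,0.33]],[85,[0.39,-0.68,0],[0,0,0.33]],[85,[0.39,-0.68,0],[0,0,0.33]],[85,[0.39,-0.68,0],[0,0,0.33]],[85,[0.39,-0.68,0],[0,0,0.33]],[85,[0.39,-0.68,0],[0,0,0.33]],[85,[0,0,0],[0,0,0.33]]]}}

```text
clock: 2.1
eef_pos: [565.6, -3.0, 247.8]
tool_rot: [-3.139, -0.0, -3.022]
force: [-0.5, -0.4, -0.4]
width: 84.7
gripper_force: 0.0
```

Call:
{"op": "send_rows", "data": {"series": [[85,[0.18,-0.28,0],[0,0,0.1]],[85,[0.18,-0.27,-0.3],[0,0,0]],[85,[0,0,-0.5],[0,0,0]],[85,[0,0,-0.5],[0,0,0]],[85,[0,0,-0.5],[0,0,0]],[85,[0,0,-0.4],[0,0,0]],[85,[0,0,-0.36],[0,0,0]],[85,[0,0,0],[0,0,0]]]}}

```text
clock: 3.1
eef_pos: [584.0, -30.8, 92.1]
tool_rot: [3.141, -0.005, -3.006]
force: [-0.2, -0.2, 0.4]
width: 85.0
gripper_force: 0.0
```

Run:
```python
from h import *
d,W=cloud("scene"); cv2.imwrite("pics/s2.png",d["img"][...,::-1])
print(sensors.read_state()["eef_pos"],sensors.read_state()["qpos"])
```

```text
[585.14698247 -30.81156235  93.39696061] [ 0.02410364  0.74452998 -0.03057872  1.82288799  0.03768131  0.57758844
  1.67578365]
```

View pics/s2.png

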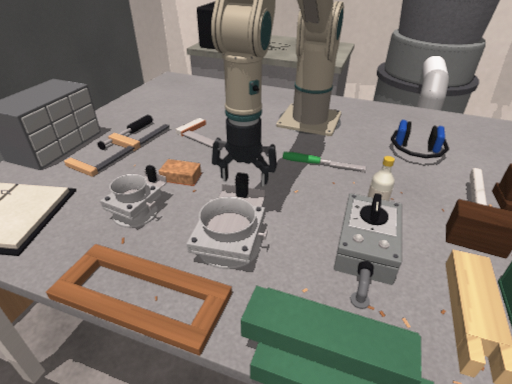

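The fingers straddle the wide gate's grip (241,185), with the grip about 5 mm off centre. I'll correct that and close.

Call:
{"op": "send_rows", "data": {"series": [[85,[0.02,-0.08,0],[0,0,0]],[40,[0,0,0],[0,0,0]],[20,[0,0,0],[0,0,0]],[20,[0,0,0],[0,0,0]],[20,[0,0,0],[0,0,0]],[20,[0,0,0],[0,0,0]],[20,[0,0,0],[0,0,0]],[20,[0,0,0],[0,0,0]]]}}

```text
clock: 4.15
eef_pos: [587.5, -35.5, 95.2]
tool_rot: [3.141, 0.0, -3.007]
force: [-1.6, 0.1, 6.2]
width: 27.3
gripper_force: 59.3
```

Call:
{"op": "send_rows", "data": {"series": [[20,[-0.1,-0.013,0],[0,0,0]],[20,[-0.2,-0.026,0],[0,0,0]],[20,[-0.2,-0.026,0],[0,0,0]],[20,[-0.2,-0.026,0],[0,0,0]],[20,[-0.2,-0.026,0],[0,0,0]],[20,[-0.2,-0.026,0],[0,0,0]],[20,[-0.2,-0.026,0],[0,0,0]],[20,[-0.1,-0.013,0],[0,0,0]]]}}

```text
clock: 5.15
eef_pos: [502.6, -46.8, 95.2]
tool_rot: [-3.142, 0.001, -3.007]
force: [3.1, 2.3, 5.3]
width: 27.4
gripper_force: 60.0
```

Call:
{"op": "send_rows", "data": {"series": [[20,[-0.06,-0.008,0],[0,0,0]],[20,[-0.06,-0.008,0],[0,0,0]],[20,[0,0,0],[0,0,0]],[20,[0,0,0],[0,0,0]]]}}

```text
clock: 5.65
eef_pos: [495.2, -47.8, 95.2]
tool_rot: [3.142, -0.0, -3.007]
force: [2.0, 2.3, 8.4]
width: 27.0
gripper_force: 60.1
```

Call:
{"op": "send_rows", "data": {"series": [[20,[-0.04,-0.005,0],[0,0,0]],[20,[-0.04,-0.005,0],[0,0,0]],[20,[0,0,0],[0,0,0]],[20,[0,0,0],[0,0,0]]]}}

```text
clock: 6.15
eef_pos: [493.6, -48.0, 95.2]
tool_rot: [-3.141, 0.005, -3.007]
force: [8.1, 3.1, 0.6]
width: 27.5
gripper_force: 59.5
```

The slide hit its stop after about 95 mm of travel: the force rose and the motion ended. Now I'll let go and rise.

Call:
{"op": "send_rows", "data": {"series": [[20,[0.03,0.004,0],[0,0,0]],[60,[0,0,0],[0,0,0]],[85,[0,0,0],[0,0,0]],[85,[0,0,0],[0,0,0]],[85,[0,0,0.3],[0,0,0]],[85,[0,0,0.7],[0,0,0]],[85,[0,0,0.7],[0,0,0]],[85,[0,0,0.7],[0,0,0]]]}}

```text
clock: 7.15
eef_pos: [492.3, -48.2, 239.8]
tool_rot: [3.142, -0.001, -3.007]
force: [1.6, 0.1, -0.6]
width: 84.8
gripper_force: 0.0
```

Call:
{"op": "send_rows", "data": {"series": [[85,[0.183,0.66,0],[0,0,-0.15]],[85,[0.183,0.66,0],[0,0,-0.15]],[85,[0.183,0.66,0],[0,0,-0.15]],[85,[0.183,0.66,0],[0,0,-0.15]],[85,[0.183,0.66,0],[0,0,-0.15]],[85,[0.183,0.66,0],[0,0,-0.15]],[85,[0.183,0.66,0],[0,0,-0.15]],[85,[0.183,0.66,0],[0,0,-0.15]]]}}

```text
clock: 8.15
eef_pos: [580.7, 269.4, 238.2]
tool_rot: [-3.141, -0.001, -3.112]
force: [1.0, -0.7, 0.1]
width: 85.1
gripper_force: 0.0
```

Run:
```python
from h import *
S=cloud("scene")[1]
m=(abs(S[...,0]-490)<40)&(abs(S[...,1]+45)<40)&(S[...,2]>103)&(S[...,2]<116)
print(m.sum(),cv2.minAreaRect(S[m][:,:2].astype(np.float32)))
s=sensors.read_state();print(s["eef_pos"],s["tool_rot"],s["qpos"][6])
```

```text
72 ((496.1416015625, -48.851470947265625), (20.826297760009766, 25.62782096862793), 20.12240219116211)
[580.9196032  277.30018497 238.078576  ] [ 3.13591604e+00  6.44038070e-04 -3.10617825e+00] 1.1048639814709345
```

Call:
{"op": "send_rows", "data": {"series": [[60,[0,-0.1,0],[0,0,0]],[60,[0,0,0],[0,0,0]],[60,[0,0,-0.5],[0,0,0]],[60,[0,0,-0.5],[0,0,0]],[60,[0,0,-0.3],[0,0,0]],[60,[0,0,0],[0,0,0]]]}}

```text
clock: 8.95
eef_pos: [580.3, 261.5, 159.6]
tool_rot: [-3.14, -0.003, -3.113]
force: [0.5, 0.0, -0.2]
width: 59.8
gripper_force: 0.0
```

Run:
```python
from h import *
d,W=cloud("scene"); im=d["img"][80:300,280:480,::-1]; cv2.imwrite("pics/s3.png",cv2.resize(im,None,fx=2.5,fy=2.5))
s=sensors.read_state();print(s["eef_pos"],s["tool_rot"],s["width"])
```

```text
[581.13525744 262.10558311 160.79045162] [-3.14124717e+00 -3.18812040e-04 -3.11243592e+00] 59.949066633913446
```

View pics/s3.png

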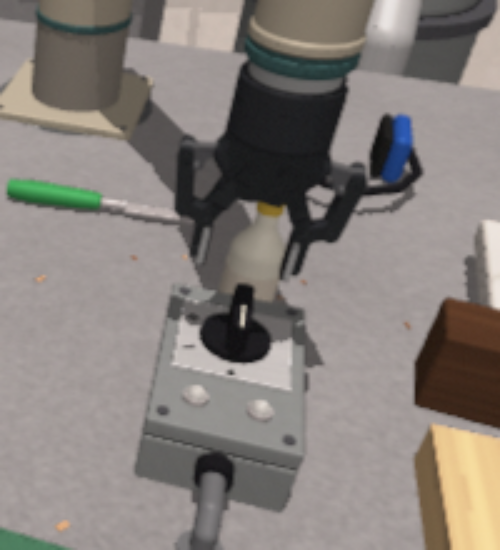

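The gripper is above the selector bar (240,310), with open fingers on both sides and the bottle clear in front. I'll shift +7 mm in y, descend and close.

Call:
{"op": "send_rows", "data": {"series": [[60,[0,0.117,0],[0,0,0]],[60,[0,0,-0.4],[0,0,0]],[60,[0,0,-0.4],[0,0,0]],[60,[0,0,-0.12],[0,0,0]],[60,[0,0,0],[0,0,0]],[60,[0,0,0],[0,0,0]]]}}

```text
clock: 9.75
eef_pos: [581.8, 270.3, 106.8]
tool_rot: [3.141, 0.002, -3.112]
force: [0.3, -0.1, 0.5]
width: 60.1
gripper_force: 0.0
```

Call:
{"op": "send_rows", "data": {"series": [[30,[0,0,0],[0,0,0]],[8,[0,0,0],[0,0,0]],[8,[0,0,0],[0,0,0]],[8,[0,0,0],[0,0,0]],[8,[0,0,0],[0,0,0]],[8,[0,0,0],[0,0,0]]]}}

```text
clock: 10.5
eef_pos: [581.2, 270.8, 106.2]
tool_rot: [3.14, 0.001, -3.111]
force: [-1.0, 2.0, 5.5]
width: 14.7
gripper_force: 60.0
```

Call:
{"op": "send_rows", "data": {"series": [[8,[0,0,0],[0,0,-0.75]],[8,[0,0,0],[0,0,-0.75]],[8,[0,0,0],[0,0,-0.75]],[8,[0,0,0],[0,0,-0.75]],[8,[0,0,0],[0,0,-0.75]],[8,[0,0,0],[0,0,-0.75]],[8,[0,0,0],[0,0,-0.75]],[8,[0,0,0],[0,0,-0.75]]]}}

```text
clock: 11.5
eef_pos: [581.3, 271.6, 106.2]
tool_rot: [3.139, 0.0, 2.647]
force: [-1.3, 3.6, 4.4]
width: 14.6
gripper_force: 60.0
```

Call:
{"op": "send_rows", "data": {"series": [[8,[0,0,0],[0,0,-0.75]],[8,[0,0,0],[0,0,-0.75]],[8,[0,0,0],[0,0,-0.75]],[8,[0,0,0],[0,0,-0.75]],[8,[0,0,0],[0,0,-0.75]],[8,[0,0,0],[0,0,-0.75]],[8,[0,0,0],[0,0,-0.75]],[8,[0,0,0],[0,0,-0.75]]]}}

```text
clock: 12.5
eef_pos: [581.9, 272.3, 106.2]
tool_rot: [3.138, -0.002, 2.124]
force: [1.2, 5.5, 2.7]
width: 14.7
gripper_force: 59.8
```

Call:
{"op": "send_rows", "data": {"series": [[8,[0,0,0],[0,0,0]],[8,[0,0,0],[0,0,0]],[8,[0,0,0],[0,0,0]],[8,[0,0,0],[0,0,0]]]}}

```text
clock: 13.0
eef_pos: [581.9, 272.3, 106.2]
tool_rot: [3.138, -0.002, 2.126]
force: [1.2, 5.6, 4.5]
width: 15.3
gripper_force: 59.9
```

Call:
{"op": "send_rows", "data": {"series": [[25,[0,0,0],[0,0,0]],[60,[0,0,0],[0,0,0]],[60,[0,0,0],[0,0,0]],[60,[0,0,0.3],[0,0,0]],[60,[0,0,0.7],[0,0,0]],[60,[0,0,0.9],[0,0,0]],[60,[0,0,0.7],[0,0,0]],[60,[0,0,0],[0,0,0]]]}}

```text
clock: 14.0
eef_pos: [583.5, 270.2, 267.0]
tool_rot: [3.132, 0.001, 2.124]
force: [-0.1, 0.0, -0.1]
width: 59.9
gripper_force: 0.0
```

Call:
{"op": "send_rows", "data": {"series": [[60,[0,-0.8,0],[0,0,0]],[60,[0,-0.8,0],[0,0,0]],[60,[0,-0.8,0],[0,0,0]],[60,[0,0,0],[0,0,0]],[60,[0,0,0],[0,0,0]]]}}

```text
clock: 14.62
eef_pos: [580.7, 126.2, 261.4]
tool_rot: [-3.141, -0.001, 2.124]
force: [1.0, 0.3, -0.1]
width: 59.8
gripper_force: 0.0
```

Run:
```python
from h import *
for n in("top","scene"):
    d,S=cloud(n); cv2.imwrite(f"pics/{n}4.png",d["img"][...,::-1])
    for nm,c in(("bar",(581,269)),("grip",(493,-48))):
        m=(abs(S[...,0]-c[0])<45)&(abs(S[...,1]-c[1])<45)&(S[...,2]>104)&(S[...,2]<116)
        if m.sum()>5: print(n,nm,m.sum(),cv2.minAreaRect(S[m][:,:2].astype(np.float32)))
s=sensors.read_state();print(s["eef_pos"],s["force"])
```

```text
top grip 138 ((492.23370361328125, -48.53795623779297), (19.739707946777344, 27.70746421813965), 8.299822807312012)
scene bar 219 ((582.8855590820312, 269.9827575683594), (17.562896728515625, 64.92416381835938), 32.01834487915039)
scene grip 70 ((496.1689453125, -48.756935119628906), (19.388587951660156, 27.07842445373535), 9.075339317321777)
[580.65888906 127.39949996 261.24937302] [-0.30751004  0.5536359   0.73658107]
```

View pics/scene4.png

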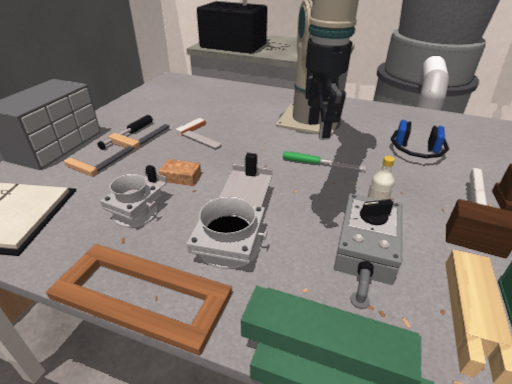

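The wide gate is fully open: its bore shows dark at (229,222), and the grip measures about 214.6 mm from the duct axis. The selector (376,211) sits 60° clockwise, and the narrow gate, bottle and block look undisturbed.

```bash
python3 -c "
from cell import ctrl
print(ctrl.finish_job())"
```

```text
the job is handed in; nothing more can be done
None
```

I pulled the wide gate fully open (about 105 mm), turned the selector to its first click and let it go; the narrow gate, bottle and sanding block look undisturbed, and I handed the job in without a verdict coming back.

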